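Sweep the brass caps through the gate into the catch pan

ROBOT

A 6-joint arm with a two-finger parallel gripper is mounted at the origin on a cart in front of the work surface, level with it; the furniture and walls round the work are solid. World frame = base frame: x ahead of the robot, y to its left, z up, the work surface at z = 0. Lengths are in m, angles in rad, forces in N, time in s.
With the tool pointing down it reaches from about 0.375 to 0.9 m from the base axis. Payload 3.1 kg.
Tool frame: the origin (TCP) lies at the very end of the fingers, on their centre line; the grasp point (between the pads) lies 19 mm behind it; z points along the fingers, y is the direction in which the jaws open and shut (so a half turn about z gives the same grasp; the last joint's range is limited). The gripper opens to 87 mm and grips with 3 to 60 N. Pads are 19 mm wide; open, the fingers measure 117 mm over their backs; the gripper's body (75 mm by 190 mm) begins 51 mm behind the grasp point.
Start: joints at [-1.315, 0.527, 1.433, -0, 1.181, -0.178], TCP at [0.263, -0.567, 0.223] pointing down, gripper open.
Joint ranges: [-3.08, 3.08], [-0.75, 2.2], [0.22, 2.44], [-1.43, 4.57], [0, 2.65], [-2.85, 2.85]. Speed limits (rad/s): [2.79, 2.79, 3.14, 3.14, 3.14, 3.14].

INTERFACE

Orientations are given as a unit quaternion [x, y, z, w].
In Python, from rig import robot gives the robot as it stands. The module is installed in compiled form; this text tells all that it offers.
- The arm moves only by the tool carry_out, never from a script. Its argument "series" is a list of rows, each a list of 7 numbers: the shift along the tool's x, y, z in mm, then the turn, a rotation vector about the tool's x, y, z in degrees, then the gripper command: -1 is shut, 1 is fully open, values between are in proportion. In form: [[tx, ty, tz, rx, ry, rz, claw], ...]. A call has 1 to 8 rows; each row is the pose to reach, as a shift and turn from the pose measured when the call began, along the tool's axes at that moment; what a row does not reach only later rows make up. A row lasts 1/8 s, in which the tool goes at most 62.5 mm and 10.7 degrees, less where a joint would pass 70% of its speed; a pose out of reach is approached as far as the arm can. A call with a gripper value outside its range is refused whole. The fingers move at their own pace and stop on an object; "force" is the grip in N (left out, the last holds). Time passes only in rows, so rows that repeat a pose let the fingers close. It gives the time, the measured TCP pose, the force and the opening at its end, in the units of the state.
- robot.get_obs(): the state, without advancing time (a new reading comes with each control period).
- robot.camera(name): name is "side" or "top"; returns a dict with "pixels" (480x640x3 uint8, red, green, blue), "fx", "fy", "cx", "cy" (pixels), "position" and "attitude" of the camera in the world. Camera axes: x right, y down, z forward; pixel columns grow to the right and rows downward; lengths in m; the calibration is good to about 2 mm. A picture is of the moment at which its call begins. There is no depth.
- robot.hand_in(): hands the job in, once; it reports no verdict.
The state is a dict: "time": time; "q": joint angles; "joint_velocities": joint speeds; "joint_torque": joint torques, N m; "position": TCP position; "tool_rot": TCP orientation; "ft_force": force on the tool from outside, world axes, zero at the start; "moment": the same for the moment, N m; "grip_width": finger opening in m.
Only numpy, scipy, OpenCV 4.12 (cv2) and the standard library are available. Lean on these libraries where they do the work, as an engineer would, in place of code of your own. Each camera call takes 0.05 s, during which the arm holds its last target.

TASK

On the sorting board lie three small brass caps and a silver ring. With the fingertips, sweep the three brass caps one after another through the gap in the board's far wall so that each drops into the catch pan behind it, sliding them over the board without lifting them. Leave the silver ring on the board and the other things on the bench where they are.

Things in the scene. Friction and masses are not known exactly. Their poses are not given: they have to be found in the camera images.
- tray: sorting board, fixed: wooden block, flat grey top 166 mm (x) by 256 mm (y), 58 mm above the bench, with a dark rim 12 mm higher on all four sides. Origin on the bench under the middle of the grey top; x points to the gate wall in the rim (within 15 degrees of straight away from the robot), y left along it. The grey top ends at x = 83 mm, flush with the gate wall's near face
- gate (a point): middle of the gap in the gate wall, on the far edge of the grey top (58 mm above the bench), in the plane of the wall's near face. The gap is 44 mm wide along y, a brass plate at either side; the wall is 6 mm thick, 12 mm above the top. Right behind the edge is the open catch pan: a cap pushed with its centre about 8 mm past the edge tips in. Axes as the tray's
- pan (a point): the middle of the floor of the catch pan, a bright aluminium trough behind the gate, 66 mm along the tray's x by 108 mm along y inside, its floor 4 mm above the bench and its rim 64 mm. It holds all three caps. Axes as the tray's. Mind the room: the corner of a full-height wall stands to the left of the bench, at about x = 0.34, y = 0.34 m in the world
- cap_a: one of three identical turned brass caps: plain disc 30 to 31 mm across, 10 mm high, about 40 g, lying loose on the board at the start. Origin at the centre of its underside, z up
- cap_b: one of three identical turned brass caps: plain disc 30 to 31 mm across, 10 mm high, about 40 g, lying loose on the board at the start. Origin at the centre of its underside, z up
- cap_c: one of three identical turned brass caps: plain disc 30 to 31 mm across, 10 mm high, about 40 g, lying loose on the board at the start. Origin at the centre of its underside, z up
- silver_ring: plain silver band lying flat on the board among the caps, 21 mm across, 8 mm high, 12 g; it stays on the board. Origin at the centre of its underside. At the start caps and ring lie in random order in a fan before the gate, each about 105 mm from it and 50 mm (centres) from the next, each with a free straight way to the gate
- ink_bottle: a bystander behind the pan: small green ink bottle, 35 mm across and 40 mm high, loose. Origin at its underside
- doming_block: a bystander to the right of the board: small steel doming cube, about 34 mm a side, loose. Origin at its underside

How it is judged:
On the way, in this order (a step that is already met when the one before it is completed fails the run):
1. one brass cap lies in the pan while the other two are still on the board ((((x of cap_a in the frame of tray between 0.084 and 0.15 m and y of cap_a in the frame of tray between -0.055 and 0.055 m and z of cap_a in the frame of tray below 0.052 m) and (x of cap_b in the frame of tray between -0.083 and 0.083 m and y of cap_b in the frame of tray between -0.128 and 0.128 m and z of cap_b in the frame of tray above 0.054 m) and (x of cap_c in the frame of tray between -0.083 and 0.083 m and y of cap_c in the frame of tray between -0.128 and 0.128 m and z of cap_c in the frame of tray above 0.054 m)) or ((x of cap_a in the frame of tray between -0.083 and 0.083 m and y of cap_a in the frame of tray between -0.128 and 0.128 m and z of cap_a in the frame of tray above 0.054 m) and (x of cap_b in the frame of tray between 0.084 and 0.15 m and y of cap_b in the frame of tray between -0.055 and 0.055 m and z of cap_b in the frame of tray below 0.052 m) and (x of cap_c in the frame of tray between -0.083 and 0.083 m and y of cap_c in the frame of tray between -0.128 and 0.128 m and z of cap_c in the frame of tray above 0.054 m)) or ((x of cap_a in the frame of tray between -0.083 and 0.083 m and y of cap_a in the frame of tray between -0.128 and 0.128 m and z of cap_a in the frame of tray above 0.054 m) and (x of cap_b in the frame of tray between -0.083 and 0.083 m and y of cap_b in the frame of tray between -0.128 and 0.128 m and z of cap_b in the frame of tray above 0.054 m) and (x of cap_c in the frame of tray between 0.084 and 0.15 m and y of cap_c in the frame of tray between -0.055 and 0.055 m and z of cap_c in the frame of tray below 0.052 m)))), for 0.2 s.
2. two brass caps lie in the pan while the third is still on the board ((((x of cap_a in the frame of tray between -0.083 and 0.083 m and y of cap_a in the frame of tray between -0.128 and 0.128 m and z of cap_a in the frame of tray above 0.054 m) and (x of cap_b in the frame of tray between 0.084 and 0.15 m and y of cap_b in the frame of tray between -0.055 and 0.055 m and z of cap_b in the frame of tray below 0.052 m) and (x of cap_c in the frame of tray between 0.084 and 0.15 m and y of cap_c in the frame of tray between -0.055 and 0.055 m and z of cap_c in the frame of tray below 0.052 m)) or ((x of cap_a in the frame of tray between 0.084 and 0.15 m and y of cap_a in the frame of tray between -0.055 and 0.055 m and z of cap_a in the frame of tray below 0.052 m) and (x of cap_b in the frame of tray between -0.083 and 0.083 m and y of cap_b in the frame of tray between -0.128 and 0.128 m and z of cap_b in the frame of tray above 0.054 m) and (x of cap_c in the frame of tray between 0.084 and 0.15 m and y of cap_c in the frame of tray between -0.055 and 0.055 m and z of cap_c in the frame of tray below 0.052 m)) or ((x of cap_a in the frame of tray between 0.084 and 0.15 m and y of cap_a in the frame of tray between -0.055 and 0.055 m and z of cap_a in the frame of tray below 0.052 m) and (x of cap_b in the frame of tray between 0.084 and 0.15 m and y of cap_b in the frame of tray between -0.055 and 0.055 m and z of cap_b in the frame of tray below 0.052 m) and (x of cap_c in the frame of tray between -0.083 and 0.083 m and y of cap_c in the frame of tray between -0.128 and 0.128 m and z of cap_c in the frame of tray above 0.054 m)))), for 0.2 s.
At the end, for the whole second after the job is handed in: all three brass caps lie at rest in the catch pan (centres inside its walls, the middle of the underside below 52 mm above the bench, which is 6 mm below the board's top), and the silver ring lies at rest on the board (x of cap_a in the frame of tray between 0.084 and 0.15 m and y of cap_a in the frame of tray between -0.055 and 0.055 m and z of each of cap_a, cap_b, cap_c in the frame of tray below 0.052 m and x of cap_b in the frame of tray between 0.084 and 0.15 m and y of cap_b in the frame of tray between -0.055 and 0.055 m and x of cap_c in the frame of tray between 0.084 and 0.15 m and y of cap_c in the frame of tray between -0.055 and 0.055 m and linear speed of each of cap_a, cap_b, cap_c, silver_ring below 0.02 m/s and x of silver_ring in the frame of tray between -0.083 and 0.083 m and y of silver_ring in the frame of tray between -0.128 and 0.128 m and z of silver_ring in the frame of tray above 0.054 m); the robot touches nothing.
It fails at once if a brass cap or the silver ring is lifted more than 10 mm off the board (z of any of cap_a, cap_b, cap_c, silver_ring in the frame of tray above 0.068 m).
It fails at once if the silver ring leaves the board (z of silver_ring in the frame of tray below 0.052 m).
It fails at once if the ink bottle or the doming block is moved by more than 15 mm (distance of any of ink_bottle, doming_block from where it was at the start of the episode above 0.015 m).
It also fails if it takes over 64 s, if anything falls off the work surface, if the arm or the gripper's body presses on something with over 40 N, if the wrist force passes 120 N, or if a joint passes its speed limit or range.

## Working session

There is one attempt and no reset: what is moved stays moved. The work goes in short steps, Python scripts to look and compute and a tool call to move; the robot and the scene stay as the last step left them, time stands still between calls to the robot, and variables do not carry over. Pictures are saved under pics/ and viewed, and the job is handed in when it is done.

Besides the shell and the picture viewer there is one more tool, called after "Request:" as name(argument=value, ...) on one line, values as JSON. carry_out: Moves the arm, as the interface text tells. Its arguments: {"type":"object","properties":{"series":{"type":"array"},"force":{"type":"number"}},"required":["series"]}

```bash
mkdir -p pics; python3 - <<'E'
from rig import robot
import cv2
o=robot.get_obs()
for k,v in o.items(): print(k,v)
for n in("side","top"):
    c=robot.camera(n); cv2.imwrite(f"pics/{n}0.png",c["pixels"][:,:,::-1])
    print(n,{k:v for k,v in c.items() if k!="pixels"})
E
```

```text
time 0.0
q [-1.31547596e+00  5.28476203e-01  1.43389562e+00 -1.72604277e-05
  1.18136488e+00 -1.78491579e-01]
joint_velocities [ 1.45232794e-03  3.70909049e-04  1.03108428e-03  1.66785511e-03
 -8.59618540e-05  5.18426527e-04]
joint_torque [ 5.79935477e-04 -4.40040672e+01 -1.76590240e+01  6.31381175e-02
  5.81319490e-02 -1.66648579e-04]
position [ 0.26254964 -0.56638382  0.22156758]
tool_rot [ 9.76566717e-01  2.15212216e-01 -4.91456403e-05 -1.07092641e-03]
ft_force [-0.18446195 -0.51120672 -0.35197712]
moment [-0.00021128 -0.01864905  0.00844504]
grip_width 0.08694925341833407
side {'fx': 557.6183713022276, 'fy': 557.6183713022276, 'cx': 322.39342807922105, 'cy': 239.43923606538735, 'position': array([ 0.6751404 , -0.80568891,  0.5234703 ]), 'attitude': array([ 0.87246952,  0.02404862, -0.00749306, -0.48801891])}
top {'fx': 480.555184842541, 'fy': 480.555184842541, 'cx': 315.6809382539405, 'cy': 241.72472931523706, 'position': array([ 0.58881003, -0.04197074,  0.90709801]), 'attitude': array([ 0.71359741, -0.69985095,  0.00993963, -0.02980933])}
```

View pics/top0.png

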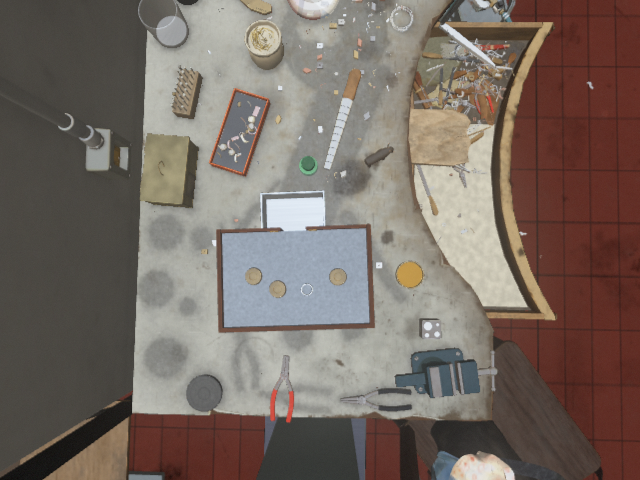

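View pics/side0.png

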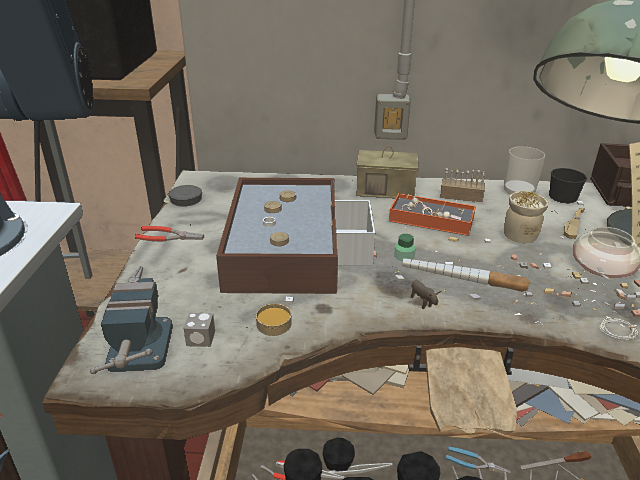

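The top view shows caps near (253,276), (277,289) and (338,276), the ring at (307,289), the gate near (293,229) and the pan behind it. The side view shows caps at (279,239), (273,206) and (288,196), with the ring at (268,221). Next I'll measure these.

```bash
cat > h.py <<'E'
import numpy as np, cv2
from scipy.spatial.transform import Rotation as R
def ray(c,uv):
    d=np.array([(uv[0]-c["cx"])/c["fx"],(uv[1]-c["cy"])/c["fy"],1.])
    return np.array(c["position"]),R.from_quat(c["attitude"]).apply(d)
def onz(c,uv,z):
    p,d=ray(c,uv); return p+d*(z-p[2])/d[2]
def tri(c1,u1,c2,u2):
    A=[];b=[]
    for c,u in((c1,u1),(c2,u2)):
        p,d=ray(c,u); d/=np.linalg.norm(d); M=np.eye(3)-np.outer(d,d); A.append(M);b.append(M@p)
    x=np.linalg.solve(sum(A),sum(b)); return x,[np.linalg.norm(M@x-q) for M,q in zip(A,b)]
def proj(c,X):
    q=R.from_quat(c["attitude"]).inv().apply(np.array(X)-c["position"]); return c["fx"]*q[0]/q[2]+c["cx"],c["fy"]*q[1]/q[2]+c["cy"]
def blobs(img,roi,lo,hi,amin=20):
    x0,y0,x1,y1=roi; h=cv2.cvtColor(np.ascontiguousarray(img[y0:y1,x0:x1]),cv2.COLOR_RGB2HSV)
    m=cv2.inRange(h,lo,hi); n,l,s,ce=cv2.connectedComponentsWithStats(m)
    return [(np.round(ce[i]+[x0,y0],1),s[i][4],s[i][2:4]) for i in range(1,n) if s[i][4]>=amin]
E
python3 - <<'E'
from rig import robot
from h import *
t=robot.camera("top");s=robot.camera("side")
for n,c,roi in(("top",t,(226,232,366,320)),("side",s,(235,184,332,250))):
    print(n,"caps",blobs(c["pixels"],roi,(8,60,60),(30,255,255)))
    h=cv2.cvtColor(c["pixels"],cv2.COLOR_RGB2HSV); print([h[y,x] for x,y in ([(253,276),(240,300),(220,280)] if n=="top" else [(279,239),(250,240),(228,270)])])
    x0,y0,x1,y1=roi
    print("ring",blobs(c["pixels"],roi,(0,0,190),(180,50,255),5))
    cv2.imwrite(f"pics/{n}_z.png",cv2.resize(c["pixels"][170:345,200:390] if n=="top" else c["pixels"][165:305,205:390],None,fx=4,fy=4,interpolation=cv2.INTER_CUBIC)[:600,:,::-1])
E
```

```text
top caps [(array([253.9, 277. ]), np.int32(123), array([15, 13], dtype=int32)), (array([336.7, 277.5]), np.int32(132), array([14, 15], dtype=int32)), (array([278.7, 289.7]), np.int32(112), array([13, 15], dtype=int32))]
[array([ 20,  60, 174], dtype=uint8), array([107,  35, 184], dtype=uint8), array([  8,  87, 103], dtype=uint8)]
ring [(array([313.4, 258.8]), np.int32(5), array([2, 3], dtype=int32)), (array([305.5, 287.4]), np.int32(36), array([13, 11], dtype=int32)), (array([310. , 293.5]), np.int32(6), array([3, 4], dtype=int32)), (array([245.9, 296.1]), np.int32(8), array([3, 3], dtype=int32)), (array([239.4, 302.4]), np.int32(5), array([2, 4], dtype=int32)), (array([349.4, 311.2]), np.int32(5), array([2, 3], dtype=int32))]
side caps [(array([236.8, 191.9]), np.int32(65), array([ 6, 21], dtype=int32)), (array([319.2, 189.3]), np.int32(66), array([40, 27], dtype=int32)), (array([287.3, 196. ]), np.int32(140), array([16, 11], dtype=int32)), (array([272.2, 206.7]), np.int32(158), array([17, 12], dtype=int32)), (array([278.9, 238.7]), np.int32(198), array([19, 14], dtype=int32))]
[array([ 17,  44, 156], dtype=uint8), array([104,  28, 172], dtype=uint8), array([10, 84, 79], dtype=uint8)]
ring [(array([251., 185.]), np.int32(5), array([5, 1], dtype=int32)), (array([275.5, 185. ]), np.int32(38), array([38,  1], dtype=int32)), (array([266.1, 220.1]), np.int32(15), array([9, 6], dtype=int32)), (array([271.5, 217. ]), np.int32(6), array([6, 3], dtype=int32))]
```

View pics/top_z.png

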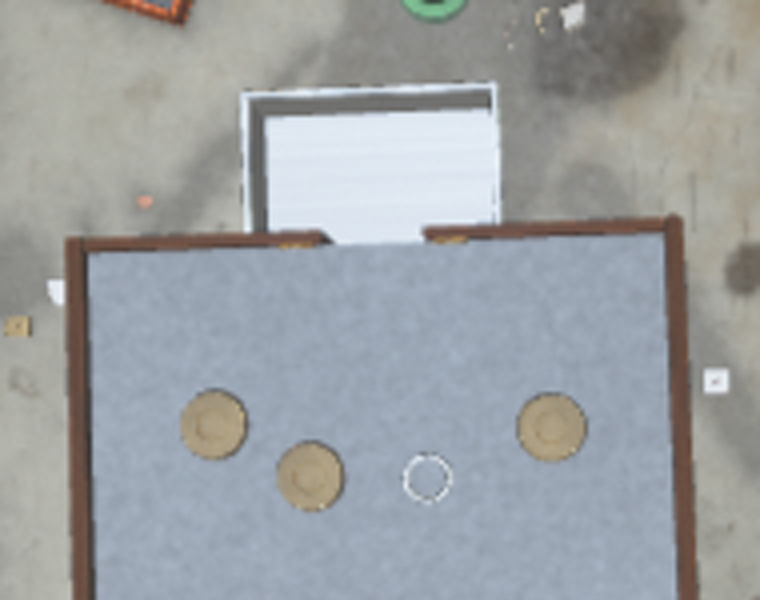

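View pics/side_z.png

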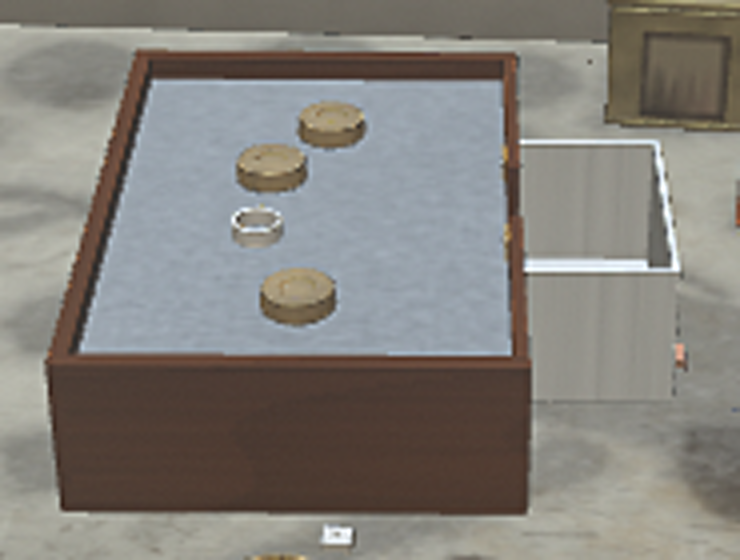

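```bash
python3 - <<'E'
from rig import robot
from h import *
t=robot.camera("top");s=robot.camera("side")
T=lambda X,Y:(200+X/4-.375,170+Y/4-.375); S=lambda X,Y:(205+X/4-.375,165+Y/4-.375)
for n,a,b,z in(("c1",(214,424),(332,120),.068),("c2",(311,476),(272,161),.068),("c3",(551,427),(298,286),.068),("ring",(428,478),(257,219),.066),
  ("plateL",(298,242),(505,152),.07),("plateR",(447,237),(507,228),.07),("panFarR",(495,85),(678,270),.064),("panFarL",(243,93),(658,143),.064)):
    x,r=tri(t,T(*a),s,S(*b)); print(n,np.round(x,4),np.round(r,4),"top@z",np.round(onz(t,T(*a),z),4),"side@z",np.round(onz(s,S(*b),z),4))
h=cv2.cvtColor(t["pixels"],cv2.COLOR_RGB2HSV); m=cv2.inRange(h,(95,18,120),(125,80,230)); m2=np.zeros_like(m); m2[225:335,212:380]=m[225:335,212:380]
# exclude pan by cutting above
m2=cv2.morphologyEx(m2,cv2.MORPH_CLOSE,np.ones((19,19)));m2=cv2.morphologyEx(m2,cv2.MORPH_OPEN,np.ones((35,35)))
c=max(cv2.findContours(m2,0,1)[0],key=cv2.contourArea); bx=cv2.boxPoints(cv2.minAreaRect(c)); P=[onz(t,u,.058) for u in bx]
print(bx,np.round(P,4)); print([np.linalg.norm(P[i]-P[i-1]) for i in range(4)],np.mean(P,0))
e=P
for i in range(4):
    d=P[i]-P[i-1]; print(np.degrees(np.arctan2(d[1],d[0])))
for n,X,Y in(("gapL",318,243),("gapR",425,239)): print(n,onz(t,T(X,Y),.07))
for n,X,Y in(("gapLs",516,189),("gapRs",515,212)): print(n,onz(s,S(X,Y),.07))
E
```

```text
c1 [0.5736 0.0908 0.0645] [0.0008 0.0008] top@z [0.5744 0.0903 0.068 ] side@z [0.5736 0.0839 0.068 ]
c2 [0.5518 0.0474 0.0658] [0.0007 0.0007] top@z [0.5527 0.0473 0.068 ] side@z [0.5517 0.0433 0.068 ]
c3 [ 0.5753 -0.057   0.0664] [0.0008 0.0008] top@z [ 0.5761 -0.0569  0.068 ] side@z [ 0.5749 -0.0598  0.068 ]
ring [ 0.552  -0.0038  0.0658] [0.0008 0.0008] top@z [ 0.5528 -0.0037  0.066 ] side@z [ 0.5514 -0.0042  0.066 ]
plateL [0.6534 0.0552 0.0699] [0.0013 0.0013] top@z [0.6547 0.0553 0.07  ] side@z [0.6522 0.0548 0.07  ]
plateR [ 0.6568 -0.01    0.0692] [0.0014 0.0014] top@z [ 0.6581 -0.01    0.07  ] side@z [ 0.6554 -0.0118  0.07  ]
panFarR [ 0.7258 -0.0296  0.0634] [0.0006 0.0006] top@z [ 0.7263 -0.0296  0.064 ] side@z [ 0.7251 -0.0307  0.064 ]
panFarL [0.7204 0.0822 0.0627] [0.0008 0.0008] top@z [0.721  0.0821 0.064 ] side@z [0.7195 0.0794 0.064 ]
[[221.21593 231.20486]
 [365.74744 227.4014 ]
 [368.25537 322.70383]
 [223.72388 326.5073 ]] [[ 0.652   0.1512  0.058 ]
 [ 0.6634 -0.1056  0.058 ]
 [ 0.4963 -0.1124  0.058 ]
 [ 0.4837  0.1414  0.058 ]]
[np.float64(0.1685442244123207), np.float64(0.2570679947474836), np.float64(0.16722340936197455), np.float64(0.2541690227748577)] [0.57386361 0.01863166 0.058     ]
3.3099477194814284
-87.46146486756147
-177.67840938375568
92.83310642480902
gapL [0.65441463 0.04648388 0.07      ]
gapR [ 6.57013164e-01 -3.65347836e-04  7.00000000e-02]
gapLs [0.65804378 0.02166797 0.07      ]
gapRs [0.65826672 0.00182153 0.07      ]
```

Triangulated heights of 64.5–66.4 mm agree with the caps' top faces at 68 mm, to within calibration. The grey top comes out at 167 x 256 mm, which matches the text. The tray yaw is about 2.7° and the gate is near (0.656, 0.023). The caps lie 106–113 mm from the gate.

For each cap I'll use partly opened fingers as a fork. It pushes the cap to a staging point before the gate, then straight through.

```bash
cat > g.py <<'E'
import sys; from rig import robot; from h import *
def go(targets):
    o=robot.get_obs(); r=R.from_quat(o["tool_rot"]); p=np.array(o["position"])
    x=r.apply([1,0,0]); print("t",o["time"],"p",p.round(4),"yaw",np.degrees(np.arctan2(x[1],x[0])).round(2),"w",round(o["grip_width"],4),"f",np.round(o["ft_force"],1))
    for (X,Y,Z,yaw) in targets:
        a=np.radians(yaw); M=np.array([[np.cos(a),np.sin(a),0],[np.sin(a),-np.cos(a),0],[0,0,-1]])
        d=r.inv().apply(np.array([X,Y,Z])-p)*1000; v=(r.inv()*R.from_matrix(M)).as_rotvec(degrees=True)
        print(np.round(d,1),np.round(v,2))
E
python3 -c "
from g import *
go([(.45,-.25,.2,54),(.5582,-.0801,.13,54)])"
```

```text
t 0.3 p [ 0.2627 -0.5669  0.2222] yaw 24.85 w 0.0872 f [0.8 0.1 0.9]
[ 303.2 -208.8   22.4] [-4.000e-02 -2.000e-02 -2.915e+01]
[ 472.7 -317.4   92.5] [-4.000e-02 -2.000e-02 -2.915e+01]
```

Request:
carry_out(series=[[52,-35,4,0,0,-10,-0.63],[104,-70,8,0,0,-20,-0.63],[156,-105,12,0,0,-29,-0.63],[208,-140,16,0,0,-29,-0.63],[260,-175,20,0,0,-29,-0.63],[312,-210,30,0,0,-29,-0.63],[364,-245,45,0,0,-29,-0.63],[416,-280,65,0,0,-29,-0.63]], force=20)

```text
time: 1.3
position: [0.52, -0.1429, 0.16]
tool_rot: [0.892, 0.453, 0.001, 0.001]
ft_force: [0.7, -0.5, 0.0]
grip_width: 0.0188
```

```bash
python3 -c "
from g import *
go([(.5582,-.0801,.12,54),(.5582,-.0801,.062,54)])"
```

```text
t 1.3 p [ 0.52   -0.1429  0.16  ] yaw 53.85 w 0.0188 f [ 0.7 -0.5  0. ]
[73.2 -6.2 40. ] [ 0.09 -0.04 -0.15]
[73.2 -6.3 98. ] [ 0.09 -0.04 -0.15]
```

Request:
carry_out(series=[[40,-3,20,0,0,0,-0.63],[73,-6,40,0,0,0,-0.63],[73,-6,70,0,0,0,-0.63],[73,-6,73,0,0,0,-0.63]])

```text
time: 1.8
position: [0.5569, -0.0793, 0.0852]
tool_rot: [0.891, 0.453, -0.001, -0.001]
ft_force: [1.0, 0.1, 0.4]
grip_width: 0.0161
```

```bash
cat > look.py <<'E'
import sys; from g import *
n=sys.argv[1]; t=robot.camera("top");s=robot.camera("side")
a=cv2.resize(t["pixels"][185:345,205:385],None,fx=2.2,fy=2.2,interpolation=cv2.INTER_CUBIC);b=cv2.resize(s["pixels"][150:310,205:385],None,fx=2.2,fy=2.2,interpolation=cv2.INTER_CUBIC)
cv2.imwrite(f"pics/{n}.png",np.hstack([a,b])[:,:,::-1])
for c,roi in((t,(226,222,366,320)),):
  for ce,ar,wh in blobs(c["pixels"],roi,(8,60,60),(30,255,255),50): print(ce,ar,onz(t,ce,.068).round(4))
E
python3 look.py l1; python3 -c "
from g import *
go([(.5582,-.0801,.062,54)])"
```

```text
[352.8 226. ] 76 [ 0.6646 -0.0823  0.068 ]
[241.9 230. ] 94 [0.654  0.1124 0.068 ]
[253.8 277. ] 124 [0.572  0.0891 0.068 ]
[278.6 289.5] 120 [0.5512 0.0451 0.068 ]
t 1.9 p [ 0.5582 -0.0806  0.087 ] yaw 53.83 w 0.016 f [-0.6 -0.9  0.3]
[ 0.4 -0.3 25. ] [ 0.05 -0.03 -0.17]
```

View pics/l1.png

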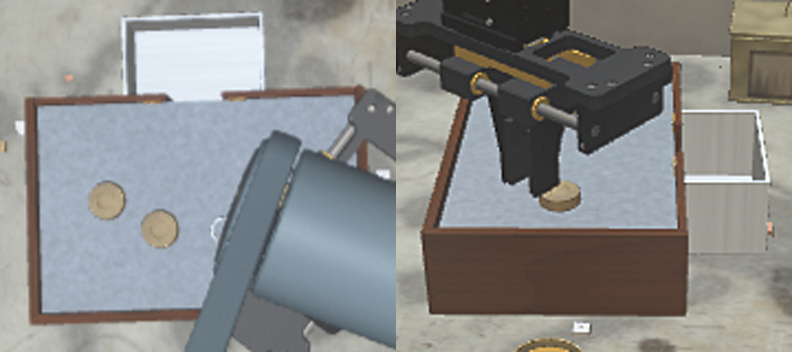

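The fork hovers just behind the right-hand cap (side view, cap near (560,195) in the composite) and stays inside the rim. I'll descend now.

Request:
carry_out(series=[[0,0,12,0,0,0,-0.63],[0,0,24,0,0,0,-0.63],[0,0,25,0,0,0,-0.63]])

```text
time: 2.28
position: [0.5574, -0.0807, 0.0611]
tool_rot: [0.892, 0.452, -0.0, -0.0]
ft_force: [0.5, 0.3, 0.7]
grip_width: 0.0157
```

```bash
python3 look.py l2; python3 -c "
from g import *
go([(.5582,-.0801,.062,54),(.6188,.0033,.062,54)])"
```

```text
[352.6 226. ] 71 [ 0.6646 -0.0819  0.068 ]
[241.4 230. ] 89 [0.654  0.1132 0.068 ]
[253.9 277.1] 117 [0.5719 0.0889 0.068 ]
[278.7 289.5] 122 [0.5512 0.0449 0.068 ]
t 2.375 p [ 0.5581 -0.0807  0.0618] yaw 53.81 w 0.0164 f [-0.   0.5 -0. ]
[ 0.6 -0.3 -0.2] [ 0.03 -0.02 -0.19]
[103.7  -0.6  -0.2] [ 0.03 -0.02 -0.19]
```

View pics/l2.png

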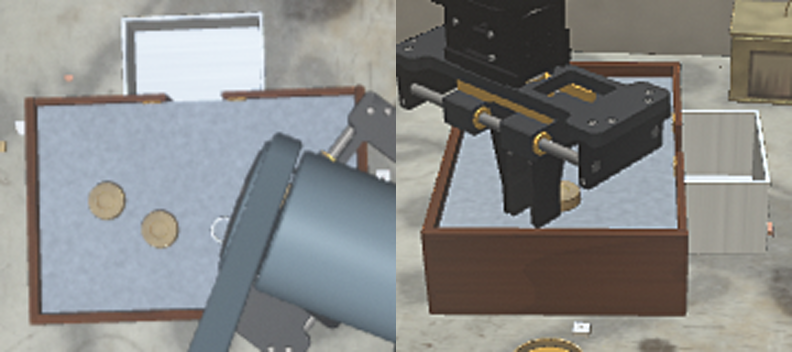

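The fork is down on the board directly behind the cap with no contact force. I'll push to the staging point.

Request:
carry_out(series=[[8,0,0,0,0,0,-0.63],[18,0,0,0,0,0,-0.63],[28,0,0,0,0,0,-0.63],[38,0,0,0,0,0,-0.63],[48,0,0,0,0,0,-0.63],[58,0,0,0,0,0,-0.63],[64,0,0,0,0,0,-0.63]])

```text
time: 3.25
position: [0.5962, -0.0285, 0.0618]
tool_rot: [0.892, 0.453, 0.0, 0.0]
ft_force: [-0.2, -0.5, 0.9]
grip_width: 0.0164
```

```bash
python3 look.py l3; python3 -c "
from g import *
go([(.6188,.0033,.062,54)])"
```

```text
[244.7 229.9] 114 [0.6543 0.1074 0.068 ]
t 3.35 p [ 0.5963 -0.0285  0.0618] yaw 53.86 w 0.0164 f [ 0.4  0.3 -1. ]
[38.9 -0.6 -0.2] [ 0.05 -0.04 -0.14]
```

View pics/l3.png

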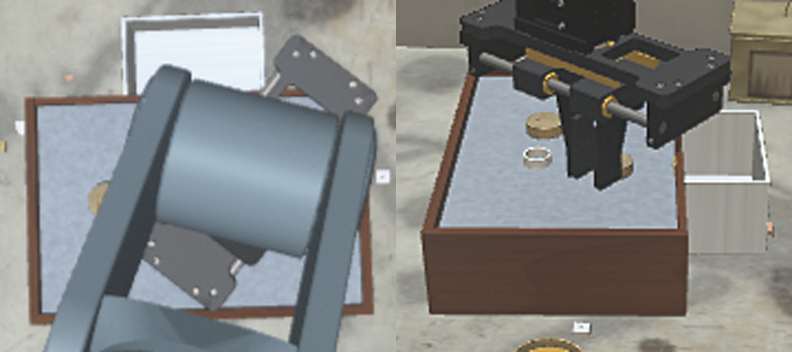

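The cap rides along in front of the fork at (625,165) and the ring is untouched. I'll push on, then lift and step back to look.

Request:
carry_out(series=[[8,0,0,0,0,0,-0.63],[17,0,0,0,0,0,-0.63],[26,0,0,0,0,0,-0.63],[33,0,0,0,0,0,-0.63],[37,0,0,0,0,0,-0.63],[25,0,0,0,0,0,-0.63],[15,0,-20,0,0,0,-0.63],[0,0,-70,0,0,10,-0.63]])

```text
time: 4.35
position: [0.5938, -0.0291, 0.1313]
tool_rot: [0.929, 0.371, -0.002, -0.001]
ft_force: [0.9, -0.5, 0.7]
grip_width: 0.0162
```

```bash
python3 -c "
from g import *
go([(.45,-.02,.15,2.7)])"
```

```text
t 4.35 p [ 0.5938 -0.0291  0.1313] yaw 43.55 w 0.0162 f [ 0.9 -0.5  0.7]
[ -98.  -105.8  -18.1] [-0.17  0.2  40.85]
```

Request:
carry_out(series=[[-30,-30,-10,0,0,10,-0.63],[-60,-65,-18,0,0,20,-0.63],[-95,-100,-18,0,0,30,-0.63],[-98,-106,-18,0,0,40,-0.82],[-98,-106,-18,0,0,41,-0.82]])

```text
time: 4.97
position: [0.4492, -0.0204, 0.1512]
tool_rot: [1.0, 0.022, -0.001, -0.0]
ft_force: [-0.7, 0.0, -0.0]
grip_width: 0.0092
```

```bash
python3 look.py l4; python3 -c "
from g import *
go([(.45,-.02,.15,2.7)])"
```

```text
[354.4 225.9] 64 [ 0.6648 -0.0851  0.068 ]
[242.2 229.9] 94 [0.6542 0.1118 0.068 ]
[254.1 277.1] 119 [0.5719 0.0885 0.068 ]
[278.7 289.5] 112 [0.5512 0.0449 0.068 ]
t 5.075 p [ 0.4509 -0.0207  0.1509] yaw 2.63 w 0.008 f [-0.2  1.  -0. ]
[-0.9 -0.7  0.9] [-0.03  0.09 -0.07]
```

View pics/l4.png

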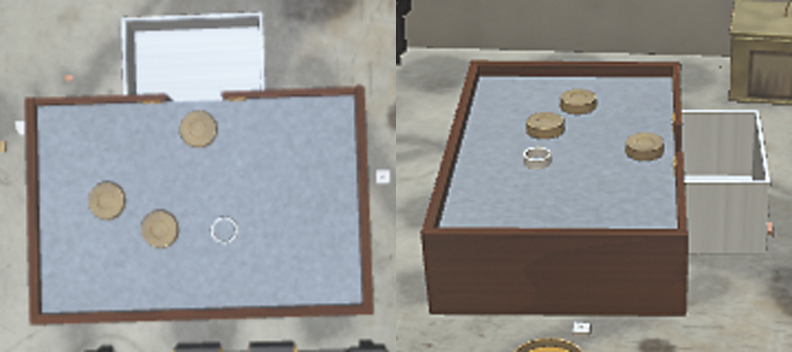

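The cap waits centred before the gate at composite (198,128). The other caps and the ring haven't moved.

```bash
python3 -c "
from g import *
t=robot.camera('top');s=robot.camera('side')
u=(205+198/2.2-.3,185+128/2.2-.3);v=(205+(644-396)/2.2-.3,150+145/2.2-.3)
print(onz(t,u,.068),tri(t,u,s,v))
go([(.598,.0205,.11,2.7),(.598,.0205,.062,2.7)])"
```

```text
[0.6331011  0.01881429 0.068     ] (array([0.63208277, 0.01903645, 0.0633509 ]), [np.float64(0.0012667135169368933), np.float64(0.0012667135169368933)])
t 5.175 p [ 0.451  -0.0204  0.1504] yaw 2.63 w 0.0084 f [-0.  -0.2 -0. ]
[148.9 -34.1  40. ] [-0.05  0.14 -0.07]
[149.  -34.1  88. ] [-0.05  0.14 -0.07]
```

```bash
python3 -c "
from g import *
go([(.601,.0158,.11,6),(.601,.0158,.062,6),(.646,.0205,.062,6)])"
```

```text
t 5.175 p [ 0.451  -0.0204  0.1504] yaw 2.63 w 0.0084 f [-0.  -0.2 -0. ]
[151.6 -29.3  40. ] [-0.05  0.14 -3.37]
[151.8 -29.3  88. ] [-0.05  0.14 -3.37]
[196.9 -31.9  87.9] [-0.05  0.14 -3.37]
```

Request:
carry_out(series=[[50,-10,10,0,0,-3.4,-0.82],[100,-20,30,0,0,-3.4,-0.82],[140,-29,40,0,0,-3.4,-0.82],[149,-29.3,45,0,0,-3.4,-0.82],[149,-29.3,65,0,0,-3.4,-0.82],[149,-29.3,83,0,0,-3.4,-0.82],[149,-29.3,88,0,0,-3.4,-0.82]])

```text
time: 6.05
position: [0.5965, 0.0157, 0.0606]
tool_rot: [0.999, 0.053, -0.003, -0.001]
ft_force: [-0.8, 0.6, 0.7]
grip_width: 0.0077
```

```bash
python3 look.py l5; python3 -c "
from g import *
go([(.646,.0205,.062,6)])"
```

```text
[349.9 226.2] 91 [ 0.6641 -0.0772  0.068 ]
t 6.15 p [0.5974 0.0156 0.0614] yaw 6.02 w 0.0078 f [-0.3  1.1 -0.3]
[48.9  0.2 -0.8] [-0.08  0.24  0.02]
```

View pics/l5.png

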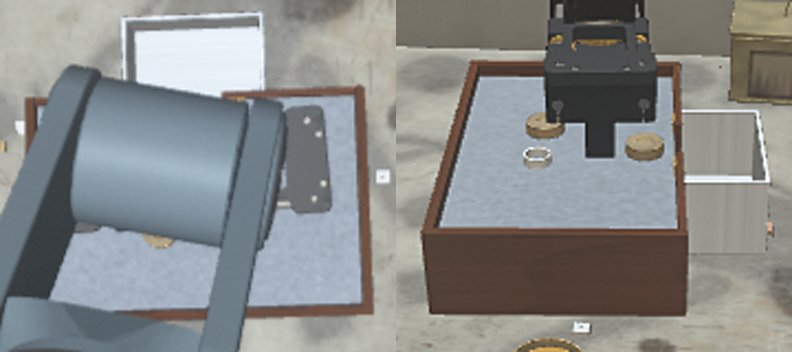

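The fork sits behind the cap (side view, fingers (600,150), cap (645,147)). Now I'll push it straight through the gate.

Request:
carry_out(series=[[8,0,-0.5,0,0,0,-0.82],[18,0,-0.5,0,0,0,-0.82],[28,0,-0.5,0,0,0,-0.82],[38,0,-0.5,0,0,0,-0.82],[47,0,-0.5,0,0,0,-0.82],[49,0,-0.5,0,0,0,-0.82],[49,0,-0.5,0,0,0,-0.82]])

```text
time: 7.02
position: [0.6461, 0.0208, 0.0616]
tool_rot: [0.999, 0.053, -0.002, -0.001]
ft_force: [-0.2, 0.9, 0.6]
grip_width: 0.0082
```

```bash
python3 look.py l6; python3 -c "
from g import *
go([(.6,.0205,.062,6)])"
```

```text
[253.8 275.1] 153 [0.5753 0.0892 0.068 ]
t 7.125 p [0.6457 0.0208 0.0616] yaw 6.02 w 0.008 f [-0.5  0.4  0.4]
[-45.5  -4.5  -0.2] [-0.09  0.28  0.02]
```

View pics/l6.png

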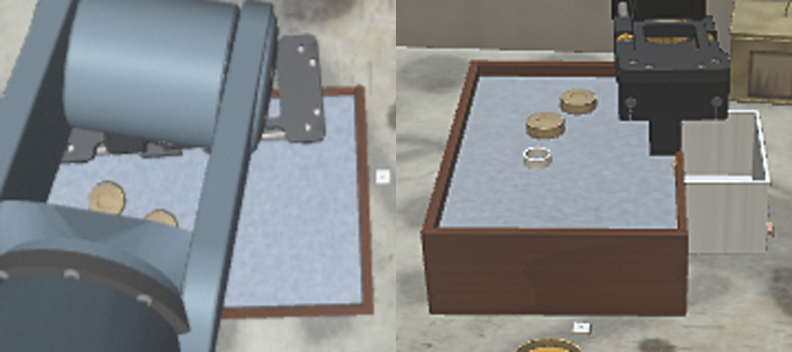

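```bash
python3 -c "
from g import *
go([(.45,.0562,.13,-18)])"
```

```text
t 7.125 p [0.6457 0.0208 0.0616] yaw 6.02 w 0.008 f [-0.5  0.4  0.4]
[-191.2  -55.9  -67.4] [-0.03  0.3  24.02]
```

Request:
carry_out(series=[[-15,0,0,0,0,0,-0.82],[-25,0,-30,0,0,0,-0.82],[-50,-10,-67,0,0,8,-0.63],[-100,-30,-67,0,0,16,-0.63],[-150,-50,-67,0,0,24,-0.63],[-190,-56,-67,0,0,24,-0.63],[-191,-56,-67,0,0,24,-0.63]])

```text
time: 8.0
position: [0.4455, 0.0572, 0.1296]
tool_rot: [0.988, -0.156, -0.005, -0.0]
ft_force: [0.3, -0.3, 0.3]
grip_width: 0.0162
```

```bash
python3 look.py l7; python3 -c "
from g import *
go([(.5247,.0562,.1,-18),(.5247,.0562,.062,-18)])"
```

```text
[352.8 226. ] 71 [ 0.6646 -0.0823  0.068 ]
[242.1 229.9] 95 [0.6542 0.112  0.068 ]
[254.  277.1] 127 [0.5719 0.0887 0.068 ]
[278.6 289.5] 113 [0.5512 0.0451 0.068 ]
t 8.1 p [0.451  0.0562 0.13  ] yaw -17.98 w 0.0159 f [-0.1  0.8  0.3]
[ 70.2 -22.8  29.8] [0.01 0.17 0.02]
[ 70.3 -22.8  67.8] [0.01 0.17 0.02]
```

View pics/l7.png

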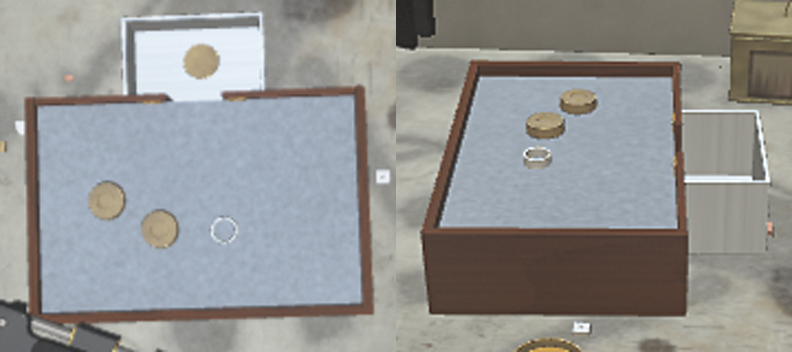

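The first cap lies in the pan at composite (200,60), and everything else is in place. Next is the middle cap.

Request:
carry_out(series=[[40,-12,15,0,0,0,-0.63],[67,-22,30,0,0,0,-0.63],[70,-23,45,0,0,0,-0.63],[70,-23,62,0,0,0,-0.63],[70,-23,67.5,0,0,0,-0.63],[70,-23,67.5,0,0,0,-0.63]])

```text
time: 8.85
position: [0.5237, 0.0565, 0.0619]
tool_rot: [0.988, -0.156, -0.002, -0.0]
ft_force: [0.2, -0.8, 0.6]
grip_width: 0.0163
```

```bash
python3 look.py l8; python3 -c "
from g import *
go([(.6106,.0285,.062,-18)])"
```

```text
[353.7 225.9] 69 [ 0.6648 -0.0838  0.068 ]
[242.8 229.9] 99 [0.6543 0.1108 0.068 ]
[254.2 274.2] 89 [0.5769 0.0885 0.068 ]
[278.8 285.8] 53 [0.5576 0.0449 0.068 ]
t 8.95 p [0.5246 0.0565 0.0627] yaw -17.99 w 0.0158 f [-0.5  0.3  0.8]
[90.5  0.1  0.5] [-0.    0.14  0.01]
```

View pics/l8.png

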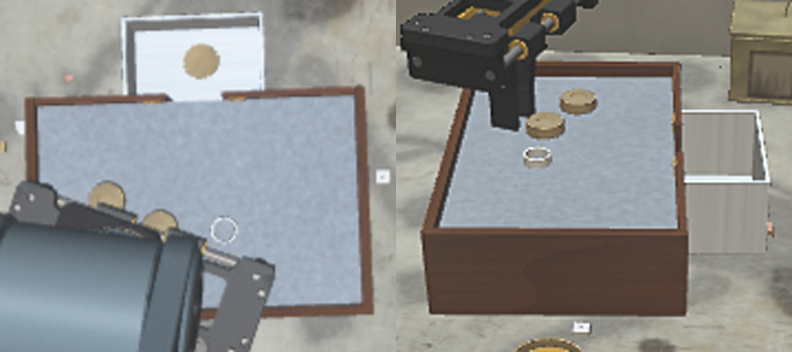

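The fork is behind the middle cap, clear of both neighbours, so I'll push to the staging point.

Request:
carry_out(series=[[8,0,0.5,0,0,0,-0.63],[18,0,0.5,0,0,0,-0.63],[30,0,0.5,0,0,0,-0.63],[42,0,0.5,0,0,0,-0.63],[54,0,0.5,0,0,0,-0.63],[66,0,0.5,0,0,0,-0.63],[78,0,0.5,0,0,0,-0.63],[87,0,0.5,0,0,0,-0.63]])

```text
time: 9.95
position: [0.6082, 0.0293, 0.0619]
tool_rot: [0.988, -0.156, -0.001, -0.0]
ft_force: [-1.6, 1.0, 1.4]
grip_width: 0.0165
```

```bash
python3 look.py l9; python3 -c "
from g import *
go([(.6106,.0285,.062,-18),(.45,.0,.13,2.7)])"
```

```text
[349.2 226.2] 100 [ 0.6641 -0.076   0.068 ]
t 10.05 p [0.6091 0.0291 0.062 ] yaw -18.01 w 0.0162 f [ 1.1  0.  -0.2]
[1.6 0.1 0. ] [-0.02  0.   -0.01]
[-142.3   76.8  -68. ] [-2.000e-02  0.000e+00 -2.071e+01]
```

View pics/l9.png

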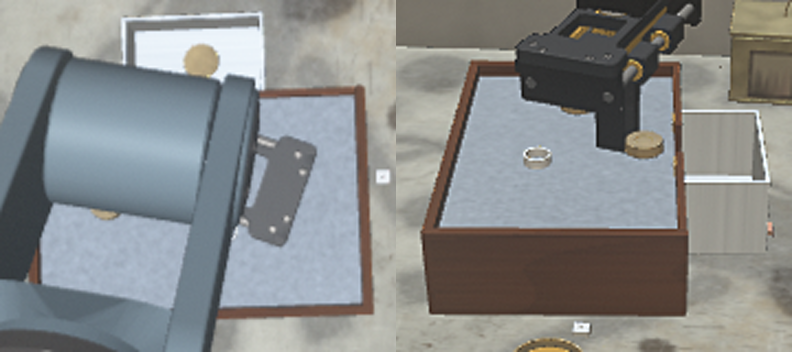

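The cap is seated in the fork. I'll back off, turn to the tray axis, narrow the fork and push through.

```bash
python3 -c "
from g import *
go([(.597,.0205,.062,2.7),(.6465,.0228,.062,2.7)])"
```

```text
t 10.05 p [0.6091 0.0291 0.062 ] yaw -18.01 w 0.0162 f [ 1.1  0.  -0.2]
[-8.8 11.9  0. ] [-2.000e-02  0.000e+00 -2.071e+01]
[37.5 -5.6  0. ] [-2.000e-02  0.000e+00 -2.071e+01]
```

Request:
carry_out(series=[[-10,0,0,0,0,0,-0.63],[-20,3,0,0,0,0,-0.7],[-20,9,0,0,0,-10,-0.82],[-14,12,0,0,0,-20.7,-0.82],[-9,12,0,0,0,-20.7,-0.82],[-9,12,0,0,0,-20.7,-0.82]])

```text
time: 10.8
position: [0.5968, 0.0204, 0.0621]
tool_rot: [1.0, 0.022, 0.0, -0.0]
ft_force: [0.0, 1.0, 0.3]
grip_width: 0.0082
```

```bash
python3 look.py l10; python3 -c "
from g import *
go([(.6465,.0228,.062,2.7)])"
```

```text
[346.4 226.3] 107 [ 0.6638 -0.0711  0.068 ]
t 10.9 p [0.5964 0.0207 0.062 ] yaw 2.61 w 0.0079 f [ 0.9  0.5 -0. ]
[50.2  0.1 -0. ] [-0.03  0.03 -0.09]
```

View pics/l10.png

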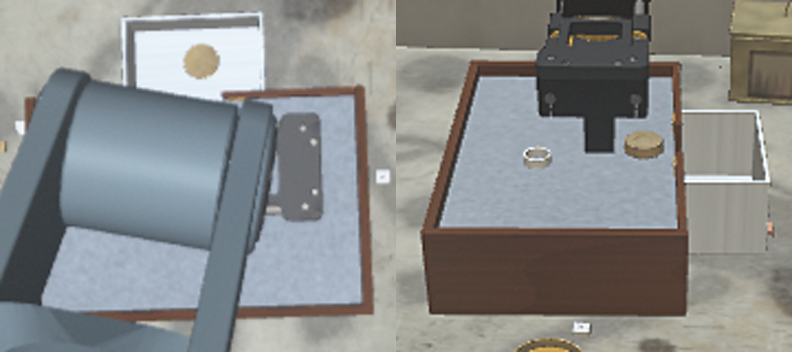

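The fork is behind the cap (side view, fingers (600,145), cap (644,144)). I'll push, then retreat in the next call.

Request:
carry_out(series=[[8,0,0,0,0,0,-0.82],[18,0,0,0,0,0,-0.82],[28,0,0,0,0,0,-0.82],[38,0,0,0,0,0,-0.82],[48,0,0,0,0,0,-0.82],[50,0,0,0,0,0,-0.82],[50,0,0,0,0,0,-0.82],[25,0,0,0,0,0,-0.82]])

```text
time: 11.9
position: [0.6228, 0.0215, 0.0621]
tool_rot: [1.0, 0.023, 0.001, 0.0]
ft_force: [-0.5, 0.3, -0.2]
grip_width: 0.0078
```

```bash
python3 -c "
from g import *
go([(.45,.05,.13,-18)])"
```

```text
t 11.9 p [0.6228 0.0215 0.0621] yaw 2.61 w 0.0078 f [-0.5  0.3 -0.2]
[-171.1  -36.3  -68.3] [-2.000e-02 -1.400e-01  2.061e+01]
```

Request:
carry_out(series=[[-5,0,-30,0,0,0,-0.82],[-30,-5,-68,0,0,7,-0.63],[-80,-20,-68,0,0,14,-0.63],[-130,-30,-68,0,0,20.6,-0.63],[-170,-36,-68,0,0,20.6,-0.63],[-171,-36,-68,0,0,20.6,-0.63]])

```text
time: 12.65
position: [0.4452, 0.0506, 0.1297]
tool_rot: [0.988, -0.156, -0.002, -0.0]
ft_force: [0.7, -0.5, -0.9]
grip_width: 0.0161
```

```bash
python3 look.py l11; python3 -c "
from g import *
go([(.5554,.112,.1,-50),(.5554,.112,.062,-50)])"
```

```text
[294.4 224.2] 73 [0.6659 0.0201 0.068 ]
[350.1 226.1] 91 [ 0.6643 -0.0776  0.068 ]
[244.2 229.9] 108 [0.6543 0.1083 0.068 ]
[254.  277.1] 119 [0.5719 0.0887 0.068 ]
t 12.75 p [0.4508 0.0496 0.1302] yaw -17.99 w 0.0165 f [ 1.2  0.1 -0.4]
[ 80.1 -91.6  30.6] [-0.13 -0.22 32.02]
[ 79.9 -91.6  68.6] [-0.13 -0.22 32.02]
```

View pics/l11.png

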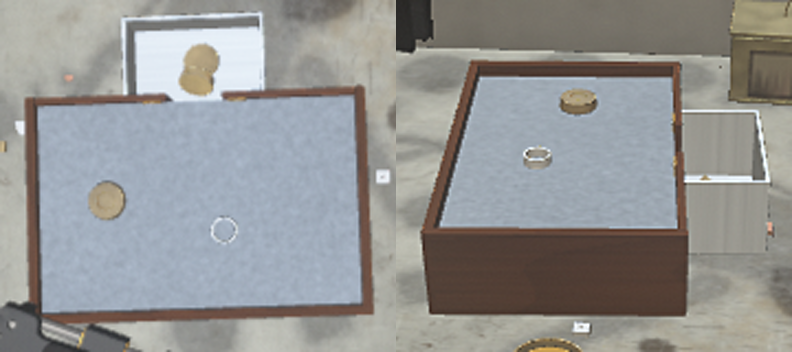

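```bash
python3 -c "
from g import *
t=robot.camera('top')['pixels'][185:240,250:340];s=robot.camera('side')['pixels'][190:280,320:400]
cv2.imwrite('pics/z1.png',np.hstack([cv2.resize(t,(450,275),interpolation=2),cv2.resize(s,(245,275),interpolation=2)])[:,:,::-1])"
```

```text
(no output)
```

View pics/z1.png

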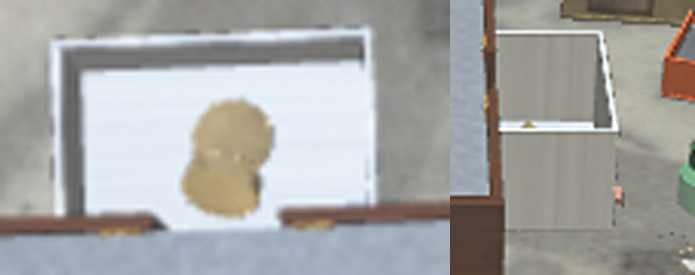

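The second cap leans on the first well below the pan rim, at most one small brass speck shows over the rim in the side view. The third cap is at (107,200) in the composite and the ring is unmoved. Now the third cap.

Request:
carry_out(series=[[25,-30,5,0,0,8,-0.63],[50,-60,10,0,0,16,-0.63],[75,-88,20,0,0,24,-0.63],[80,-92,30,0,0,32,-0.63],[80,-92,45,0,0,32,-0.63],[80,-92,62,0,0,32,-0.63],[80,-92,68.3,0,0,32,-0.63],[80,-92,68.3,0,0,32,-0.63]])

```text
time: 13.85
position: [0.5563, 0.1118, 0.0616]
tool_rot: [0.906, -0.423, 0.002, -0.001]
ft_force: [0.6, -1.1, 0.2]
grip_width: 0.016
```

```bash
python3 look.py l12; python3 -c "
from g import *
go([(.5551,.1122,.062,-50),(.6175,.0392,.062,-50)])"
```

```text
[294.5 224.1] 73 [0.6661 0.0199 0.068 ]
[351.1 226.1] 79 [ 0.6643 -0.0793  0.068 ]
[244.7 229.9] 109 [0.6543 0.1074 0.068 ]
[255.7 274.6] 78 [0.5763 0.0859 0.068 ]
t 13.95 p [0.5572 0.1119 0.0626] yaw -49.99 w 0.0163 f [-0.2 -0.1  0.3]
[-1.6  1.4  0.6] [-0.24 -0.23  0.01]
[94.4  0.5  1. ] [-0.24 -0.23  0.01]
```

View pics/l12.png

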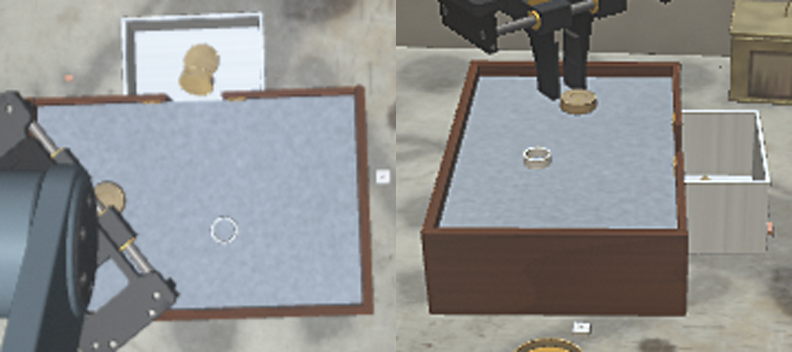

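The fork sits behind the last cap, between it and the left rim. I'll push to staging.

Request:
carry_out(series=[[8,1,0.6,0,0,0,-0.63],[20,1,0.6,0,0,0,-0.63],[32,1,0.6,0,0,0,-0.63],[45,1,0.7,0,0,0,-0.63],[58,1,0.8,0,0,0,-0.63],[71,1,0.8,0,0,0,-0.63],[83,1,1,0,0,0,-0.63],[91,1,1,0,0,0,-0.63]])

```text
time: 14.95
position: [0.6156, 0.0408, 0.0619]
tool_rot: [0.906, -0.423, 0.003, -0.001]
ft_force: [-1.1, 1.3, 1.2]
grip_width: 0.0161
```

```bash
python3 look.py l13; python3 -c "
from g import *
go([(.597,.0205,.062,2.7),(.6,.06,.062,-50)])"
```

```text
[345.1 226.4] 118 [ 0.6636 -0.0688  0.068 ]
t 15.05 p [0.6159 0.0406 0.0619] yaw -50.04 w 0.0163 f [-0.7 -0.1 -0.2]
[ 3.3 27.4 -0.2] [ -0.12  -0.4  -52.74]
[-25.1  -0.3  -0.2] [-0.28 -0.3  -0.04]
```

View pics/l13.png

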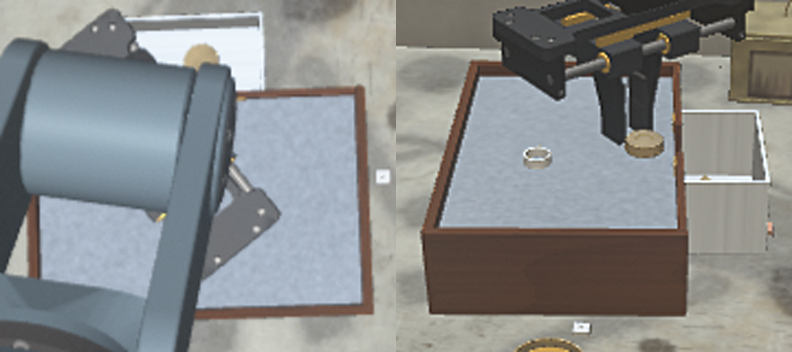

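Request:
carry_out(series=[[-12,0,0,0,0,0,-0.63],[-25,0,-10,0,0,-5,-0.63],[-25,10,-30,0,0,-15,-0.82],[-15,20,-30,0,0,-25,-0.82],[-5,27,-30,0,0,-35,-0.82],[2.5,26.6,-30,0,0,-45,-0.82],[2.5,26.6,-30,0,0,-52.7,-0.82],[2.5,26.6,-30,0,0,-52.7,-0.82]])

```text
time: 16.05
position: [0.596, 0.0225, 0.0917]
tool_rot: [1.0, 0.023, 0.003, 0.0]
ft_force: [0.2, 0.3, 0.4]
grip_width: 0.0079
```

```bash
python3 look.py l14; python3 -c "
from g import *
go([(.597,.0215,.062,2.7),(.6465,.0238,.062,2.7)])"
```

```text
[294.6 224.1] 75 [0.6661 0.0197 0.068 ]
[345.2 226.4] 118 [ 0.6636 -0.069   0.068 ]
t 16.15 p [0.5963 0.0223 0.0917] yaw 2.59 w 0.0077 f [ 0.8  0.8 -0.7]
[ 0.5  0.8 29.7] [ 0.06 -0.36 -0.11]
[50.1  0.8 30.1] [ 0.06 -0.36 -0.11]
```

View pics/l14.png

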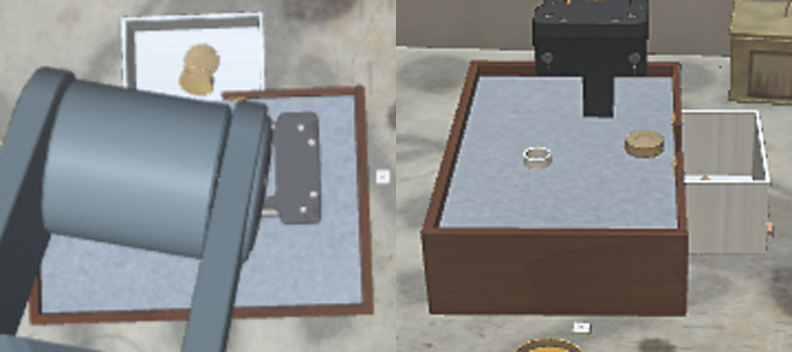

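The cap is staged at (644,143) and the fork hovers behind it. I'll lower and push.

Request:
carry_out(series=[[0,0.5,15,0,0,0,-0.82],[0,0.5,28,0,0,0,-0.82],[0,0.5,29.7,0,0,0,-0.82]])

```text
time: 16.52
position: [0.5951, 0.022, 0.0601]
tool_rot: [1.0, 0.022, 0.001, 0.0]
ft_force: [0.5, -0.1, -0.4]
grip_width: 0.0078
```

Request:
carry_out(series=[[8,0,0,0,0,0,-0.82],[18,0,0,0,0,0,-0.82],[28,0,0,0,0,0,-0.82],[39,0,0.3,0,0,0,-0.82],[50,0,0.3,0,0,0,-0.82],[52,0,0.3,0,0,0,-0.82],[52,0,0.3,0,0,0,-0.82],[25,0,0,0,0,0,-0.82]])

```text
time: 17.52
position: [0.6216, 0.0228, 0.0603]
tool_rot: [1.0, 0.022, 0.003, 0.0]
ft_force: [-0.4, -0.3, 1.3]
grip_width: 0.0079
```

Request:
carry_out(series=[[-5,0,-30,0,0,0,-0.82],[-30,-5,-68,0,0,0,-0.82],[-80,-20,-68,0,0,0,-0.82],[-130,-30,-68,0,0,0,-0.82],[-170,-36,-68,0,0,0,-0.82],[-171,-36,-68,0,0,0,-0.82]])

```text
time: 18.27
position: [0.4438, 0.0521, 0.1273]
tool_rot: [1.0, 0.023, 0.0, -0.0]
ft_force: [0.5, -1.1, -0.2]
grip_width: 0.008
```

```bash
python3 look.py l15; python3 -c "
from g import *
go([])
c=robot.camera('top');s=robot.camera('side')['pixels'][190:280,320:400]
t=c['pixels'][185:240,250:340]
cv2.imwrite('pics/z2.png',np.hstack([cv2.resize(t,(450,275),interpolation=2),cv2.resize(s,(245,275),interpolation=2)])[:,:,::-1])
cv2.imwrite('pics/full.png',c['pixels'][:,:,::-1])"
```

```text
[352.6 226. ] 77 [ 0.6646 -0.0819  0.068 ]
[244.1 229.9] 106 [0.6543 0.1085 0.068 ]
t 18.375 p [0.4494 0.0511 0.1278] yaw 2.57 w 0.0076 f [ 0.6 -0.4 -0.2]
```

View pics/l15.png

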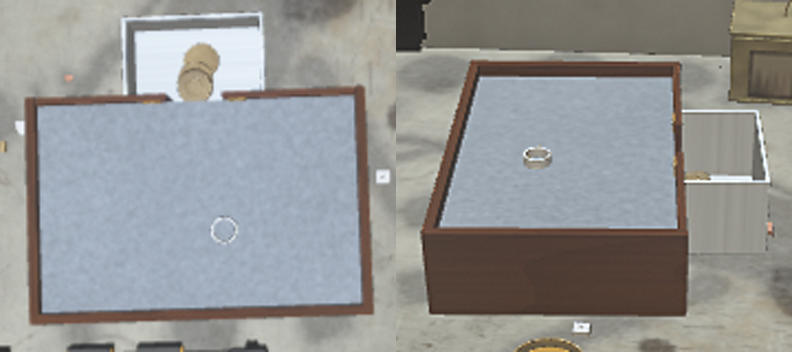

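View pics/z2.png

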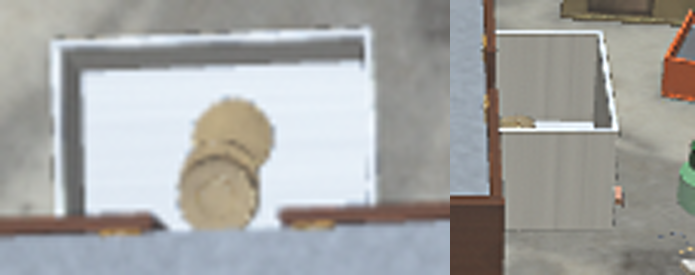

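View pics/full.png

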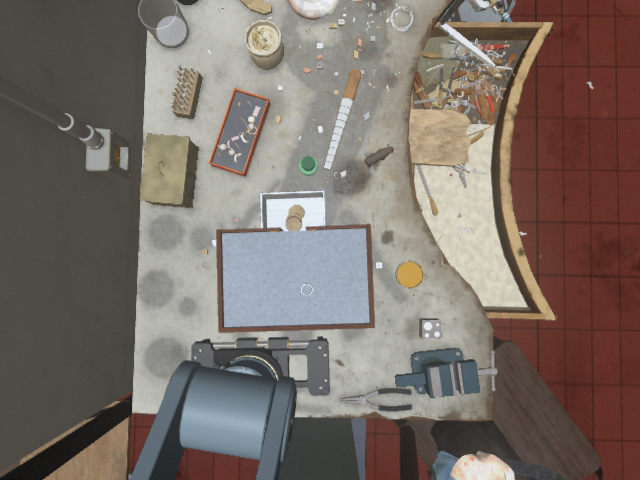

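```bash
python3 -c "
from g import *
t=robot.camera('top');s=robot.camera('side')
for z in (.02,.03,.04,.05,.06):
  print(z,onz(t,(293.4,223.3),z).round(4),'far-edge side',onz(s,(320+66/3.0625-.3,190+116/3.0556-.3),z).round(4),'left edge top',onz(t,(250+179/5-.4,185+190/5-.4),z).round(4), 'near edge',onz(t,(293.4,185+228/5-.4),z).round(4))
"
```

```text
0.02 [0.672  0.0255 0.02  ] far-edge side [0.6716 0.0552 0.02  ] left edge top [0.673  0.0404 0.02  ] near edge [0.6591 0.0252 0.02  ]
0.03 [0.671  0.0248 0.03  ] far-edge side [0.6717 0.0381 0.03  ] left edge top [0.6721 0.0395 0.03  ] near edge [0.6583 0.0245 0.03  ]
0.04 [0.6701 0.024  0.04  ] far-edge side [0.6718 0.021  0.04  ] left edge top [0.6711 0.0386 0.04  ] near edge [0.6576 0.0237 0.04  ]
0.05 [0.6692 0.0233 0.05  ] far-edge side [0.6719 0.0039 0.05  ] left edge top [0.6702 0.0377 0.05  ] near edge [0.6568 0.023  0.05  ]
0.06 [0.6682 0.0225 0.06  ] far-edge side [ 0.6719 -0.0132  0.06  ] left edge top [0.6692 0.0367 0.06  ] near edge [0.656  0.0222 0.06  ]
```

The third cap's top face is about 29 mm above the bench, so its underside is near 20 mm, below the 52 mm limit. Its tray x is about 0.097 m, inside the pan. The ring, bottle and block look unmoved and the arm is clear in the air, so I'll hand in.

```bash
python3 -c "
from rig import robot
robot.hand_in(); print(robot.get_obs()['time'])"
```

```text
the job is handed in; nothing more can be done
the job is handed in; nothing more can be done
```

All three brass caps are in the catch pan, and I handed the job in at about 18.5 s, well under the 64 s limit. I slid each cap with the partly opened fingers to a spot before the gate, then straight through the gap, taking the right cap first, then the middle, then the left.

- **Caps:** They lie overlapped in the pan, the second leaning on the first and the third on top. The third's top face is about 29 mm above the bench, so its underside is near 20 mm against the 52 mm limit. Its tray x is about 0.097 m, inside the pan. I did not measure the first two separately, but the pictures show them in the pan below the third.
- **Other things:** By eye in the pictures, the ring, ink bottle and doming block are where they started; I did not compute their shifts.
- **Forces:** The wrist force readings I saw were about 2 N at most, and the gripper was in the air, touching nothing, at the end.
- **Disagreements:** Triangulated heights came out 2 to 4 mm below the stated ones. The right cap measured about 113 mm from the gate, where the text says about 105 mm, and it came to rest about 2.5 mm right of its aim before the final push. I allowed for these, and none of them caused trouble.

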